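Unpack the ink bottle from a blocked carton

TASK

The stapler is lying across the small carton and holding it shut: lay it flat on the kraft-covered notebook next to the cork coaster. Then fold both flaps of the carton right back so that they lean well outwards and stay open, lift the ink bottle out and set it down gently, upright, fully on the cork coaster. Leave the mug, the glue stick and the eraser as they are.

Things in the scene. Friction and masses are not known exactly. Their poses are not given: they have to be found in the camera images.
- stapler: black desk stapler, 34 x 145 x 47 mm, 0.2 to 0.4 kg; at the start it lies across the two closed flaps of the carton. Origin at the centre of its underside; y along its length, z up. Base 34 mm wide up to 10 mm high; top arm 20 mm wide from 20 to 47 mm high: grasp the arm across x near the middle, fingertips 12 to 20 mm above the underside.
- notebook: spiral notebook with a plain kraft cover lying on the desk next to the cork coaster (not the like one at the far right of the desk), fixed, 210 (its x) x 152 (its y) mm, the cover is 10 mm above the desk. Origin at the centre of its underside.
- carton: small brown cardboard shipping carton, fixed to the desk; outside 156 (its x) x 148 (its y) x 70 mm high, walls and floor 4 mm. Origin at the centre of its underside, z up. Two top flaps are hinged along its +y and -y rims (hinge lines parallel to its x), with a 34 mm wide gap between them along the middle when they lie shut.
- carton_rim (a point): centre of the carton's mouth, 70 mm above the desk, at the height of the hinges
- flap_left (a joint): angle (rad) of the flap on the carton's +y side: 0 lying shut (flat), 1.57 upright, up to 2.75 folded outwards. 152 mm along the hinge, 57 mm from hinge to free edge, 4 mm thick. The springy crease lifts it to about 0.6 when nothing lies on it, so that closed fingertips fit between the two flaps; pushed outwards beyond about 1.6 it falls open on its own and stays at about 2.7.
- flap_right (a joint): the same for the flap on the carton's -y side
- flap_left_hinge (a point): middle of the hinge line of the +y flap
- flap_left_edge (a point): middle of the free edge of the +y flap
- flap_right_hinge (a point): middle of the hinge line of the -y flap
- flap_right_edge (a point): middle of the free edge of the -y flap
- ink_bottle: dark blue square ink bottle with black cap, standing on the carton's floor nearly square to it, 60 mm high, 0.1 to 0.17 kg. Origin at the centre of its underside, x and y normal to its flat sides, z up. Body 50 x 50 mm, sides upright to 30 mm, then shoulders sloping in to a 30 mm cap (45 to 60 mm): grasp the flat sides, fingertips 5 to 10 mm above its underside, best along x.
- coaster: round cork coaster on the desk, fixed, 110 mm diameter, 6 mm thick. Origin at the centre of its underside.
- coaster_top (a point): centre of the coaster's upper face
- mug_1: white mug with dots, about 82 x 114 x 91 mm, loose, behind the carton; a bystander
- glue_stick: white glue stick standing upright, 28 mm diameter, 91 mm high, loose, at the right; a bystander
- eraser: white and teal eraser, 23 x 52 x 13 mm, loose, at the right; a bystander

How it is judged:
By the outcome, as a careful person would: the job done as asked, in the order asked, and still so for the second after the job is handed in, with the robot touching nothing.
It also fails if it takes over 69 s, if anything falls off the work surface, if the arm or the gripper's body presses on something with over 40 N, if the wrist force passes 120 N, or if a joint passes its speed limit or range.

ROBOT

A 6-joint arm with a two-finger parallel gripper is mounted at the origin on a cart in front of the work surface, level with it; the furniture and walls round the work are solid. World frame = base frame: x ahead of the robot, y to its left, z up, the work surface at z = 0. Lengths are in m, angles in rad, forces in N, time in s.
With the tool pointing down it reaches from about 0.25 to 0.775 m from the base axis. Payload 4 kg.
Tool frame: the origin (TCP) lies between the finger pads; the fingertips stand 11 mm ahead of it and the grasp point (between the pads) lies 8 mm behind it (robot.tip_extent is the z of the fingertips in the tool frame, in m); z points along the fingers, y is the line along which they close (so a half turn about z gives the same grasp; the last joint's range is limited). The gripper opens to 94 mm and grips with 3 to 60 N. Pads are 16 mm wide; open, the fingers measure 119 mm over their backs; the gripper's body (75 mm by 177 mm) begins 78 mm behind the grasp point.
Start: joints at [1.201, 0.087, 1.371, -0, 1.684, -0.103], TCP at [0.145, 0.531, 0.217] pointing down, gripper open.
Joint ranges: [-3.1, 3.1], [-0.76, 2.03], [0.27, 2.55], [-1.08, 4.22], [0.17, 2.65], [-2.57, 2.57]. Speed limits (rad/s): [2.79, 2.79, 3.14, 3.14, 3.14, 3.14].

INTERFACE

Orientations are given as [roll, pitch, yaw] about the fixed x, y, z axes, in that order (R = Rz(yaw) Ry(pitch) Rx(roll)).
In Python, from bench import robot, imaging gives the robot as it stands.
- The arm moves only by the shell command python3 -m pendant 'ROWS'. ROWS is JSON, a list of rows, each a list of 7 numbers: the shift along the world's x, y, z in cm, then the turn, a rotation vector about the world's x, y, z in degrees, then the opening, from 0 (shut) to 1 (fully open). In form: [[dx, dy, dz, ax, ay, az, jaw], ...]. A call has 1 to 8 rows; each row shifts and turns the commanded pose from where the row before left it; what a row does not reach is not made up. A row lasts 1/10 s, in which the tool goes at most 50 mm and 8.59 degrees, less where a joint would pass 70% of its speed; a pose out of reach is approached as far as the arm can. A call is refused whole if a number of a shift passes 5 or a number of a turn 8.59, either way. A call with a gripper value outside its range is refused whole. The fingers move at their own pace and stop on an object; the grip force is fixed at half the most. Time passes only in rows, so rows that do not move let the fingers close. It gives the time, the measured TCP pose, the force, the opening and the grip force at its end, in the units of the state.
- robot.get_obs(): the state, without advancing time (a new reading comes with each control period).
- imaging.snapshot(name): name is "scene" or "side" or "wrist"; returns the picture (420x560x3 uint8, red, green, blue); there is no depth.
- imaging.camera_params(name): a dict with "camera_matrix" (3x3 intrinsics, pixels), "R" (3x3) and "t" (3): a world point X has camera coordinates R X + t. Camera axes: x right, y down, z forward; pixel columns grow to the right and rows downward; lengths in m; the calibration is good to about 2 mm. A picture is of the moment at which its call begins: read the wrist's pose just before it. camera_params takes no time and is no camera call; for the wrist camera it gives the pose at the moment of the call.
- robot.close_job(): hands the job in; it is judged then, once.
The state is a dict: "time": time; "joint_positions": joint angles; "qvel": joint speeds; "joint_torque": joint torques, N m; "tool_pos": TCP position; "ee_rot": TCP orientation; "wrist_force": force on the tool from outside, world axes, zero at the start; "wrist_torque": the same for the moment, N m; "width": finger opening in m; "finger_force": force on a finger pad.
Only numpy, scipy, OpenCV 4.12 (cv2) and the standard library are available. Lean on these libraries where they do the work, as an engineer would, in place of code of your own. Each camera call takes 0.05 s, during which the arm holds its last target. There are 200 camera calls.

## Working session

There is one attempt and no reset: what is moved stays moved. The work goes in short steps, Python scripts to look and compute and a shell command to move; the robot and the scene stay as the last step left them, time stands still between calls to the robot, and variables do not carry over. Pictures are saved under pics/ and viewed, at most 14 in all, crops included, and the job is handed in when it is done.

```bash
ls; mkdir -p pics; python3 - <<'E'
from bench import robot, imaging
import cv2,numpy as np
o=robot.get_obs();print({k:np.round(v,3) for k,v in o.items()})
for n in ["scene","side","wrist"]:
    p=imaging.camera_params(n);print(n,np.round(p["camera_matrix"],1).tolist(),np.round(p["R"],3).tolist(),np.round(p["t"],3))
    cv2.imwrite(f"pics/{n}0.png",imaging.snapshot(n)[:,:,::-1])
E
```

```text
pics
{'time': np.float64(0.0), 'joint_positions': array([ 1.201,  0.088,  1.372,  0.   ,  1.684, -0.103]), 'qvel': array([-0.001,  0.001, -0.001,  0.   ,  0.001,  0.   ]), 'joint_torque': array([ 1.0000e-03, -3.4018e+01, -3.0244e+01,  7.2000e-02,  3.3000e-02,
       -0.0000e+00]), 'tool_pos': array([0.145, 0.53 , 0.215]), 'ee_rot': array([-3.139, -0.   ,  2.875]), 'wrist_force': array([ 0.113, -0.399, -0.488]), 'wrist_torque': array([-0.049, -0.044, -0.025]), 'finger_force': np.float64(0.0), 'width': np.float64(0.094)}
scene [[463.5, 0.0, 282.6], [0.0, 463.5, 208.9], [0.0, 0.0, 1.0]] [[0.595, -0.804, -0.0], [-0.445, -0.329, -0.833], [0.669, 0.495, -0.554]] [-0.471  0.266  0.957]
side [[507.4, 0.0, 275.8], [0.0, 507.4, 207.3], [0.0, 0.0, 1.0]] [[0.999, 0.046, 0.022], [0.044, -0.543, -0.839], [-0.027, 0.839, -0.544]] [-0.56  -0.046  1.588]
wrist [[371.4, 0.0, 277.7], [0.0, 371.4, 208.8], [0.0, 0.0, 1.0]] [[0.264, 0.964, -0.002], [0.926, -0.253, 0.28], [0.269, -0.075, -0.96]] [-0.55  -0.028  0.392]
```

View pics/scene0.png

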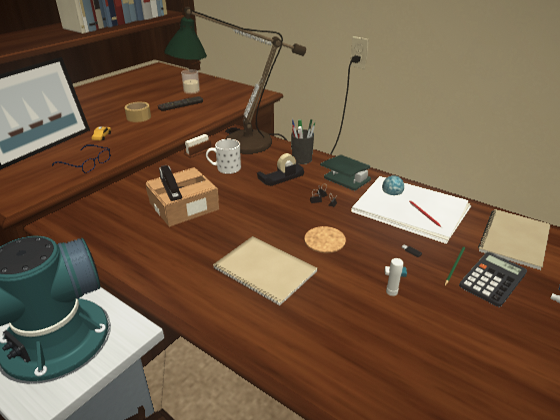

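View pics/side0.png

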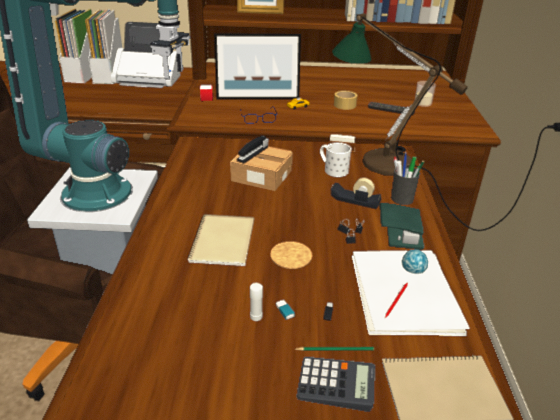

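The scene view shows the carton at about (182,195), with the stapler on it at (170,182), the mug at (228,155), the kraft notebook at (266,268) and the coaster at (325,239). In the side view the same things are at (262,166), (254,149), (336,158), (223,240) and (291,255). Next I'll measure the coaster and notebook by mask and enlarge the carton.

```bash
cat > h.py <<'E'
import numpy as np, cv2
from bench import robot, imaging
def ray(p,uv):
    K,R,t=p["camera_matrix"],np.array(p["R"]),np.array(p["t"])
    d=R.T@np.linalg.inv(K)@np.array([uv[0],uv[1],1.]); return -R.T@t,d/np.linalg.norm(d)
def plane(p,uv,z):
    c,d=ray(p,uv); return c+d*(z-c[2])/d[2]
def tri(*pu):
    A=np.zeros((3,3));b=np.zeros(3);L=[]
    for p,uv in pu:
        c,d=ray(p,uv);M=np.eye(3)-np.outer(d,d);A+=M;b+=M@c;L.append((M,c))
    X=np.linalg.solve(A,b); return X,[np.linalg.norm(M@(X-c)) for M,c in L]
def proj(p,X):
    q=p["camera_matrix"]@(np.array(p["R"])@np.array(X)+np.array(p["t"]));return q[:2]/q[2]
def blob(img,lo,hi,box=None):
    m=cv2.inRange(cv2.cvtColor(img,cv2.COLOR_RGB2HSV),np.array(lo),np.array(hi))
    if box is not None:
        k=np.zeros_like(m);x0,y0,x1,y1=box;k[y0:y1,x0:x1]=255;m&=k
    m=cv2.morphologyEx(m,cv2.MORPH_CLOSE,np.ones((3,3)))
    cs=cv2.findContours(m,cv2.RETR_EXTERNAL,cv2.CHAIN_APPROX_NONE)[0]
    return max(cs,key=cv2.contourArea)
def P(n): return imaging.camera_params(n)
E
python3 - <<'E'
from h import *
S,D=P("scene"),P("side")
a=cv2.imread("pics/scene0.png")[:,:,::-1];b=cv2.imread("pics/side0.png")[:,:,::-1]
print(cv2.cvtColor(a[[239,268],[325,266]][None],cv2.COLOR_RGB2HSV),cv2.cvtColor(b[[255,240],[291,223]][None],cv2.COLOR_RGB2HSV))
def cen(c): return np.array(cv2.fitEllipse(c)[0])
ca=blob(a,(8,90,150),(22,255,255),(295,220,355,260));cb=blob(b,(8,90,150),(22,255,255),(262,235,320,275))
print("coaster",cv2.boundingRect(ca),cv2.boundingRect(cb),tri((S,cen(ca)),(D,cen(cb))),plane(S,cen(ca),.006),plane(D,cen(cb),.006))
na=blob(a,(15,40,130),(35,140,255),(205,230,325,305));nb=blob(b,(15,40,130),(35,140,255),(180,208,262,272))
for n,p,c in(("S",S,na),("D",D,nb)):
    X=np.array([plane(p,q[0],.010)[:2] for q in c],np.float32); print(n,cv2.contourArea(c),cv2.minAreaRect(X))
    X=np.array([plane(p,q[0],.006)[:2] for q in (ca if n=="S" else cb)],np.float32);print(cv2.minAreaRect(X))
ma=cv2.moments(na);mb=cv2.moments(nb)
print(tri((S,(ma['m10']/ma['m00'],ma['m01']/ma['m00'])),(D,(mb['m10']/mb['m00'],mb['m01']/mb['m00']))))
A=cv2.resize(a[150:230,135:235,::-1],None,fx=4,fy=5.0*.8,interpolation=cv2.INTER_CUBIC)
B=cv2.resize(b[125:205,215:315,::-1],None,fx=4,fy=4,interpolation=cv2.INTER_CUBIC)
cv2.imwrite("pics/crop1.png",np.hstack([A,B]))
E
```

```text
[[[ 16 127 219]
  [ 21  73 216]]] [[[ 18 138 245]
  [ 23  77 234]]]
coaster (305, 226, 41, 26) (270, 241, 43, 28) (array([ 0.61341385, -0.27127321,  0.00384749]), [np.float64(0.0003783111702890826), np.float64(0.0003783111702889223)]) [ 0.6105074  -0.27310353  0.006     ] [ 0.61351218 -0.27342788  0.006     ]
S 3542.0 ((0.4221237301826477, -0.21894550323486328), (0.2154422402381897, 0.15584228932857513), 88.45748138427734)
((0.6131453514099121, -0.2720428705215454), (0.10931377112865448, 0.10715556144714355), 36.49448013305664)
D 2445.0 ((0.42479434609413147, -0.21926352381706238), (0.22299283742904663, 0.1495385318994522), 88.5806655883789)
((0.6127821207046509, -0.2702518105506897), (0.11471453309059143, 0.11045055091381073), 58.56604766845703)
(array([ 0.42401409, -0.22190831,  0.00616836]), [np.float64(0.0013100891409648413), np.float64(0.0013100891409647787)])
```

View pics/crop1.png

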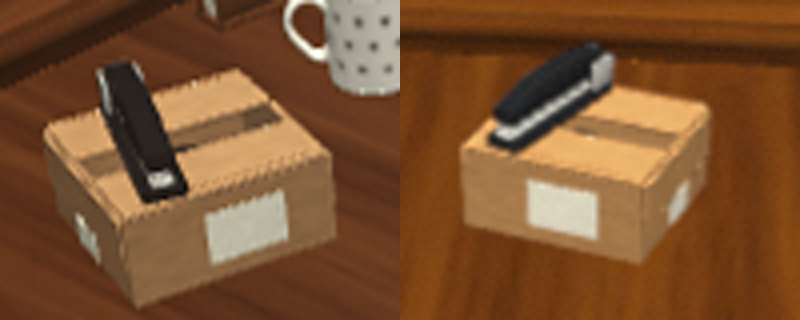

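View pics/wrist0.png

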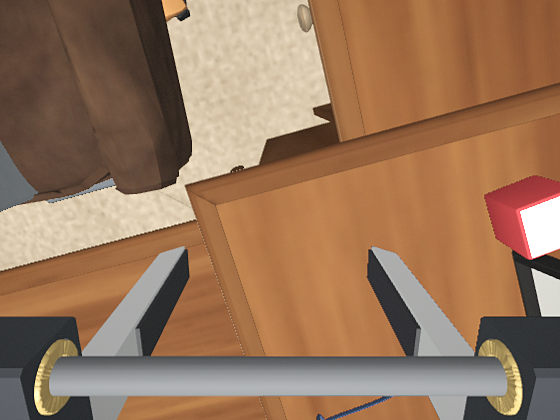

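The crop shows the carton's rim corners clearly. In crop pixels, scene: left (45,130), back (238,68), right (330,152), front (125,222). Side: left (463,150), front (643,190), right (710,105). The stapler lies across both flaps. I'll triangulate these next.

```bash
python3 - <<'E'
from h import *
S,D=P("scene"),P("side")
s=lambda u,v:(135+u/4-.375,150+v/4-.375); d=lambda u,v:(215+(u-400)/4-.375,125+v/4-.375)
pts={"rim1":((125,222),(463,150)),"rim2":((330,152),(643,190)),"rim3":((238,68),(710,105)),
"bot1":((138,305),(467,228)),"bot2":((335,238),(640,262)),
"stapFrontbase1":((147,200),(490,146)),"stapFrontbase2":((187,187),(514,152)),
"stapTopBack":((122,62),(600,43))}
for k,(a,b) in pts.items():
    X,e=tri((S,s(*a)),(D,d(*b)));print(k,X.round(4),np.round(e,4), plane(S,s(*a),.07).round(3),plane(D,d(*b),.07).round(3))
print("left",plane(S,s(45,130),.07))
R=np.array([plane(S,s(*q),.07)[:2] for q in((45,130),(238,68),(330,152),(125,222))]);print(R.mean(0),np.linalg.norm(np.diff(R,axis=0),axis=1))
e=R[2]-R[3];f=R[1]-R[2];print("angles",np.degrees(np.arctan2(e[1],e[0])),np.degrees(np.arctan2(f[1],f[0])))
# flap gap line ends and stapler top line
g=[plane(S,s(*q),.07)[:2] for q in((80,165),(275,112))];print("gap",g)
t=[plane(S,s(*q),.117)[:2] for q in((122,65),(165,165))];print("stap arm",t)
E
```

```text
rim1 [0.4085 0.1063 0.0707] [0.0001 0.0001] [0.409 0.107 0.07 ] [0.408 0.107 0.07 ]
rim2 [0.5558 0.0567 0.0703] [0.0017 0.0017] [0.558 0.06  0.07 ] [0.556 0.054 0.07 ]
rim3 [0.6047 0.1991 0.073 ] [0.0002 0.0002] [0.608 0.203 0.07 ] [0.605 0.205 0.07 ]
bot1 [ 0.4099  0.109  -0.0015] [0.0015 0.0015] [0.349 0.028 0.07 ] [ 0.426 -0.016  0.07 ]
bot2 [5.54e-01 5.85e-02 4.00e-04] [0.0012 0.0012] [ 0.479 -0.019  0.07 ] [ 0.558 -0.055  0.07 ]
stapFrontbase1 [0.4304 0.1076 0.0755] [0.0009 0.0009] [0.437 0.116 0.07 ] [0.429 0.116 0.07 ]
stapFrontbase2 [0.4517 0.0901 0.081 ] [0.0016 0.0016] [0.465 0.107 0.07 ] [0.449 0.108 0.07 ]
stapTopBack [0.5105 0.2158 0.1156] [0.0022 0.0022] [0.562 0.282 0.07 ] [0.505 0.319 0.07 ]
left [0.45770083 0.24746453 0.07      ]
[0.50828798 0.15428907] [0.15683873 0.15179088 0.15639693]
angles -17.806397709976803 70.80183014215108
gap [array([0.44027405, 0.18894619]), array([0.5760548 , 0.13170041])]
stap arm [array([0.50302799, 0.20629451]), array([0.42635151, 0.07824174])]
```

Everything agrees: carton centre is about (0.507, 0.153), rim at 0.071, x axis at about -18°. Coaster is at (0.613,-0.272), notebook at (0.424,-0.220) with its long side along world y. I'll go above the carton and turn the tool across the stapler.

```bash
python3 -m pendant '[[2,-2,3,0,0,-7.5,1],[2.5,-2.8,2,0,0,-7.5,1],[2.5,-2.8,2,0,0,-7.5,1],[2.5,-2.8,1,0,0,-7.5,1],[2.5,-2.8,1,0,0,-7.5,1],[2.5,-2.8,1,0,0,-7.5,1],[2.5,-2.8,0,0,0,-7.5,1],[2.5,-2.8,0,0,0,-7.5,1]]' >/dev/null; python3 -m pendant '[[2.5,-2.8,0,0,0,-7.5,1],[2.5,-2.8,0,0,0,-7.5,1],[2.5,-2.8,0,0,0,-7.5,1],[2.5,-2.8,0,0,0,-7.5,1],[2.5,-2.8,0,0,0,-7.5,1],[2.5,-2.8,0,0,0,-7.5,1],[0,0,0,0,0,0,1],[0,0,0,0,0,0,1]]'
python3 - <<'E'
from h import *
im=imaging.snapshot("wrist");cv2.imwrite("pics/w1.png",im[:,:,::-1])
p=P("wrist");np.savez("w1",**{k:np.array(v) for k,v in p.items()})
o=robot.get_obs();print(o["tool_pos"],o["ee_rot"],-np.array(p["R"]).T@p["t"])
E
```

```text
time: 1.75
tool_pos: [0.49, 0.1462, 0.3158]
ee_rot: [-3.14, 0.001, 1.042]
wrist_force: [-0.3, 0.4, 0.1]
width: 0.094
finger_force: 0.0
[0.48960271 0.1468577  0.31620081] [-3.14046327e+00  2.32281981e-04  1.04327168e+00] [0.53160577 0.21854621 0.48385008]
```

View pics/w1.png

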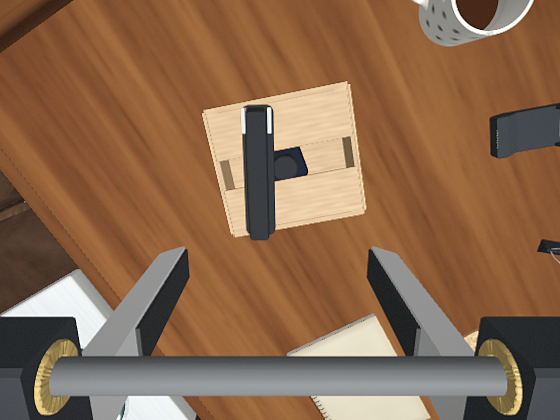

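The wrist view shows the stapler upright from (258,105) to (260,240), the carton corners at (203,111), (348,82), (366,212), (234,237), and the bottle cap at (287,164) in the gap.

```bash
python3 - <<'E'
from h import *
S=P("scene");W={k:v for k,v in np.load("w1.npz").items()}
s=lambda u,v:(135+u/4-.375,150+v/4-.375)
w=cv2.imread("pics/w1.png");g=w.max(2)
C=[(203,111),(348,82),(366,212),(234,237)];Q=[(45,130),(238,68),(330,152),(125,222)]
R=np.array([tri((W,a),(S,s(*b)))[0] for a,b in zip(C,Q)]);print(R.round(4))
R=np.array([plane(W,a,.071)[:2] for a in C]);print(R.round(4),R.mean(0),np.linalg.norm(R-np.roll(R,-1,0),axis=1))
e=R[1]-R[0]+R[2]-R[3];f=R[1]-R[2]+R[0]-R[3];print("ang",np.degrees(np.arctan2(e[1],e[0])),np.degrees(np.arctan2(f[1],f[0])))
for r in range(106,244,8):
    c=np.where(g[r,236:280]<75)[0]+236; print(r,c.min(),c.max(),end=' | ')
for r1 in (115,230):
    pass
top=[plane(W,(258,108),.12),plane(W,(260,232),.12)];print(top)
# top back end of arm: wrist (258,108), scene (122,62)
print(tri((W,(258,107)),(S,s(122,63))), tri((W,(260,240)),(S,s(167,196))))
print("cap",plane(W,(287,164),.064))
E
```

```text
[[0.4564 0.2485 0.0703]
 [0.6031 0.1974 0.0739]
 [0.5566 0.0589 0.0706]
 [0.4082 0.1089 0.0698]]
[[0.4552 0.2496]
 [0.6034 0.1973]
 [0.556  0.0595]
 [0.4071 0.1104]] [0.50544606 0.15418812] [0.15717343 0.14575414 0.15740558 0.14730658]
ang -19.136114740266574 70.97855851495376
106 246 269 | 114 246 272 | 122 246 272 | 130 246 272 | 138 243 273 | 146 244 273 | 154 244 279 | 162 244 279 | 170 245 279 | 178 245 279 | 186 245 273 | 194 246 274 | 202 246 274 | 210 246 274 | 218 247 274 | 226 247 274 | 234 250 269 | Traceback (most recent call last):
  File "<stdin>", line 10, in <module>
    return umr_minimum(a, axis, None, out, keepdims, initial, where)
ValueError: zero-size array to reduction operation minimum which has no identity
```

```bash
python3 - <<'E'
from h import *
S=P("scene");W={k:v for k,v in np.load("w1.npz").items()}
s=lambda u,v:(135+u/4-.375,150+v/4-.375)
for z in(.08,):
    a=plane(W,(258.2,140),z);b=plane(W,(260.5,224),z);d=a-b;print(a,b,np.degrees(np.arctan2(d[1],d[0])))
print(tri((W,(258,106)),(S,s(120,64))), tri((W,(260,240)),(S,s(167,196))))
print("ends",plane(W,(257.5,104),.119),plane(W,(260.8,240),.076))
print("cap",plane(W,(287,164),.064))
E
```

```text
[0.49149479 0.19380181 0.08      ] [0.44456    0.11089037 0.08      ] 60.48652331547559
(array([0.51220775, 0.22277214, 0.10844641]), [np.float64(0.0014587625343564533), np.float64(0.001458762534356409)]) (array([0.43537919, 0.0942796 , 0.08208855]), [np.float64(0.001174488989498887), np.float64(0.0011744889894989908)])
ends [0.5121815  0.22534375 0.119     ] [0.43379709 0.09266321 0.076     ]
cap [0.50427794 0.15320034 0.064     ]
```

```bash
python3 -m pendant '[[-0.6,0.4,-3,0,0,0.7,1],[-0.6,0.4,-3.5,0,0,0,1],[-0.6,0.4,-3.5,0,0,0,1],[0,0,-3.5,0,0,0,1],[0,0,-3,0,0,0,1],[0,0,-2.5,0,0,0,1],[0,0,-1.5,0,0,0,1],[0,0,-1,0,0,0,1]]'; python3 -m pendant '[[0,0,0,0,0,0,0],[0,0,0,0,0,0,0],[0,0,0,0,0,0,0],[0,0,0,0,0,0,0],[0,0,0,0,0,0,0],[0,0,0,0,0,0,0],[0,0,0,0,0,0,0],[0,0,0,0,0,0,0]]'
```

```text
time: 2.6
tool_pos: [0.4703, 0.1598, 0.1002]
ee_rot: [-3.14, 0.001, 1.058]
wrist_force: [0.4, 0.3, -0.2]
width: 0.094
finger_force: 0.0
time: 3.4
tool_pos: [0.472, 0.1585, 0.1015]
ee_rot: [3.141, -0.0, 1.054]
wrist_force: [0.3, -0.3, -0.2]
width: 0.0335
finger_force: 0.0
```

```bash
python3 -m pendant '[[0,0,0,0,0,0,0],[0,0,0,0,0,0,0],[0,0,0,0,0,0,0],[0,0,0,0,0,0,0],[0,0,0,0,0,0,0]]'
```

```text
time: 3.9
tool_pos: [0.4721, 0.1585, 0.1015]
ee_rot: [3.141, 0.0, 1.054]
wrist_force: [0.2, -0.8, -0.9]
width: 0.0207
finger_force: 30.0
```

```bash
python3 -m pendant '[[0,0,1,0,0,0,0],[0,0,2,0,0,0,0],[0,0,3,0,0,0,0],[0,0,3,0,0,0,0],[0,-1,1,0,0,0,0],[-0.3,-2.5,0,0,0,2,0],[-0.5,-3.4,0,0,0,3,0],[-0.5,-3.4,0,0,0,3,0]]'; python3 -m pendant '[[-0.5,-3.4,0,0,0,3,0],[-0.5,-3.4,0,0,0,3,0],[-0.5,-3.4,0,0,0,3,0],[-0.5,-3.4,0,0,0,3,0],[-0.5,-3.4,0,0,0,3,0],[-0.5,-3.4,0,0,0,3,0],[-0.5,-3.4,0,0,0,2,0],[-0.2,-2.4,0,0,0,0,0]]'; python3 -m pendant '[[0,-1.4,-2,0,0,0,0],[0,0,-3,0,0,0,0],[0,0,-3,0,0,0,0],[0,0,-3,0,0,0,0],[0,0,-2,0,0,0,0],[0,0,-1,0,0,0,0],[0,0,0,0,0,0,0],[0,0,0,0,0,0,0]]'
python3 - <<'E'
from h import *
a=imaging.snapshot("scene")[170:320,150:390,::-1]; b=imaging.snapshot("side")[120:320,170:370,::-1]
cv2.imwrite("pics/c2.png",np.hstack([cv2.resize(a,(480,300)),cv2.resize(b,(300,300))]))
E
```

```text
time: 4.7
tool_pos: [0.4581, 0.0542, 0.2006]
ee_rot: [-3.14, 0.001, 1.197]
wrist_force: [0.2, -0.8, -2.8]
width: 0.021
finger_force: 30.0
time: 5.5
tool_pos: [0.4204, -0.2086, 0.2004]
ee_rot: [-3.14, -0.0, 1.542]
wrist_force: [-0.6, 0.2, -2.0]
width: 0.021
finger_force: 30.0
time: 6.3
tool_pos: [0.4223, -0.2209, 0.0622]
ee_rot: [3.141, 0.001, 1.543]
wrist_force: [0.8, 0.9, -3.0]
width: 0.0206
finger_force: 30.0
```

View pics/c2.png

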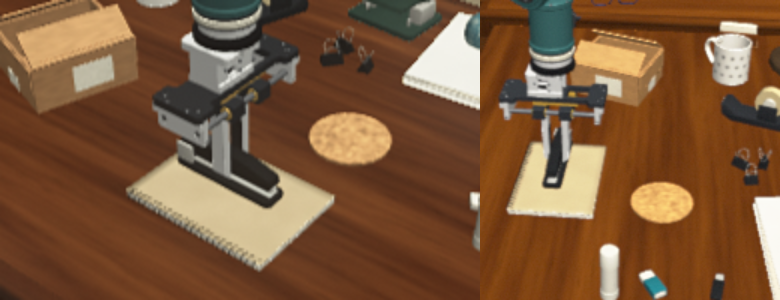

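The stapler is held level over the notebook and the flaps have sprung up. Lowering it slowly.

```bash
python3 -m pendant '[[0,0,-0.8,0,0,0,0],[0,0,-0.6,0,0,0,0],[0,0,-0.3,0,0,0,0],[0,0,0,0,0,0,0]]'; python3 -m pendant '[[0,0,-0.2,0,0,0,0],[0,0,-0.1,0,0,0,0],[0,0,0,0,0,0,0]]';python3 -m pendant '[[0,0,-0.15,0,0,0,0],[0,0,0,0,0,0,0],[0,0,0,0,0,0,0]]'
```

```text
time: 6.8
tool_pos: [0.4215, -0.22, 0.0436]
ee_rot: [-3.14, -0.001, 1.543]
wrist_force: [0.3, -0.1, -2.9]
width: 0.0208
finger_force: 30.0
time: 7.1
tool_pos: [0.422, -0.2204, 0.0414]
ee_rot: [-3.142, -0.0, 1.543]
wrist_force: [-1.0, -0.3, -2.0]
width: 0.0207
finger_force: 30.0
time: 7.4
tool_pos: [0.422, -0.2204, 0.04]
ee_rot: [3.142, -0.0, 1.543]
wrist_force: [-0.3, -0.1, -2.4]
width: 0.0207
finger_force: 30.0
```

```bash
python3 -m pendant '[[0,0,-0.1,0,0,0,0],[0,0,-0.1,0,0,0,0],[0,0,0,0,0,0,0]]'; python3 -m pendant '[[0,0,-0.1,0,0,0,0],[0,0,0,0,0,0,0],[0,0,0,0,0,0,0]]'
```

```text
time: 7.7
tool_pos: [0.4219, -0.2203, 0.0378]
ee_rot: [-3.141, -0.0, 1.543]
wrist_force: [-0.2, 0.2, -2.3]
width: 0.0205
finger_force: 30.0
time: 8.0
tool_pos: [0.4221, -0.2205, 0.0372]
ee_rot: [3.141, 0.0, 1.543]
wrist_force: [-0.3, 0.6, -1.7]
width: 0.0207
finger_force: 30.0
```

```bash
python3 -m pendant '[[0,0,-0.1,0,0,0,0],[0,0,0,0,0,0,0],[0,0,0,0,0,0,0]]'; python3 -m pendant '[[0,0,-0.1,0,0,0,0],[0,0,0,0,0,0,0],[0,0,0,0,0,0,0]]'
```

```text
time: 8.3
tool_pos: [0.4222, -0.2205, 0.0371]
ee_rot: [3.141, 0.0, 1.543]
wrist_force: [-1.9, 2.1, 6.1]
width: 0.0207
finger_force: 30.0
time: 8.6
tool_pos: [0.4222, -0.2205, 0.0371]
ee_rot: [3.141, 0.0, 1.543]
wrist_force: [-4.4, 2.9, 10.5]
width: 0.021
finger_force: 30.0
```

```bash
python3 -m pendant '[[0,0,0.1,0,0,0,0.6],[0,0,0,0,0,0,0.6],[0,0,0,0,0,0,0.6],[0,0,0,0,0,0,0.6],[0,0,0,0,0,0,0.6]]'; python3 -m pendant '[[0,0,1,0,0,0,0.6],[0,0,3,0,0,0,0.6],[0,0,4,0,0,0,0.6],[0,0,4,0,0,0,0.6],[0,0,4,0,0,0,0.6],[0.8,3.6,0,0,0,-2,0],[0.8,3.7,0,0,0,-2,0],[0.8,3.7,0,0,0,-2,0]]';  python3 -m pendant '[[0.8,3.7,0,0,0,-2,0],[0.8,3.7,0,0,0,-2,0],[0.8,3.7,0,0,0,-2,0],[0.8,3.7,0,0,0,-2,0],[0.8,3.7,0,0,0,-2,0],[0.8,3.7,0,0,0,-1.4,0],[0.8,3.7,0,0,0,0,0],[0.4,0.5,-2,0,0,0,0]]';python3 -m pendant '[[0,0,-1.5,0,0,0,0],[0,0,0,0,0,0,0],[0,0,0,0,0,0,0]]'
python3 - <<'E'
from h import *
a=imaging.snapshot("scene")[140:320,110:350,::-1]; b=imaging.snapshot("side")[100:300,170:370,::-1]
c=imaging.snapshot("wrist")
cv2.imwrite("pics/w3.png",c[:,:,::-1])
cv2.imwrite("pics/c3.png",np.hstack([cv2.resize(a,(480,360)),cv2.resize(b,(320,360))]))
E
```

```text
time: 9.1
tool_pos: [0.4219, -0.2204, 0.0357]
ee_rot: [-3.141, -0.0, 1.543]
wrist_force: [0.1, -0.1, 0.2]
width: 0.0552
finger_force: 0.0
time: 9.9
tool_pos: [0.4464, -0.1096, 0.1974]
ee_rot: [3.139, 0.0, 1.435]
wrist_force: [0.6, 0.5, -0.1]
width: 0.0358
finger_force: 0.0
time: 10.7
tool_pos: [0.508, 0.1577, 0.1796]
ee_rot: [3.136, -0.005, 1.244]
wrist_force: [0.4, -1.3, -0.0]
width: 0.0004
finger_force: 0.0
time: 11.0
tool_pos: [0.5056, 0.1527, 0.1608]
ee_rot: [-3.141, 0.001, 1.238]
wrist_force: [0.7, -0.5, 0.8]
width: 0.0004
finger_force: 0.0
```

View pics/c3.png

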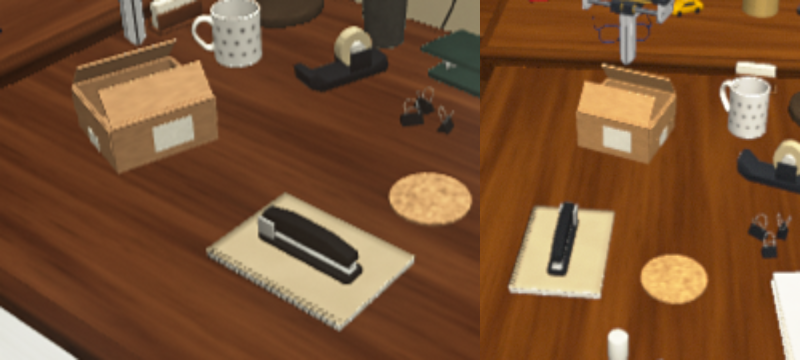

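The stapler lies flat on the notebook and both flaps stand part-open, with the closed fingertips over the carton's middle. I'll lower them into the gap and sweep the left flap out along its arc.

```bash
python3 -m pendant '[[0,0,-2,0,0,0,0],[0,0,-2,0,0,0,0],[0,0,-1.8,0,0,0,0],[0.3,1,0,0,0,0,0],[0.3,1,0.3,0,0,0,0]]'; python3 -m pendant '[[0.4,1.1,0.4,0,0,0,0],[0.4,1.1,0.7,0,0,0,0],[0.4,1.1,0.8,0,0,0,0]]';  python3 -m pendant '[[0.4,1.1,0.2,0,0,0,0],[0.4,1.1,-0.2,0,0,0,0],[0.4,1.1,-0.3,0,0,0,0],[0.4,1.1,-0.3,0,0,0,0],[0,0,0,0,0,0,0]]'
python3 - <<'E'
from h import *
a=imaging.snapshot("scene")[140:260,110:270,::-1]; b=imaging.snapshot("side")[100:220,210:350,::-1]
cv2.imwrite("pics/c4.png",np.hstack([cv2.resize(a,(400,300)),cv2.resize(b,(350,300))]))
E
```

```text
time: 11.65
tool_pos: [0.5123, 0.1739, 0.1065]
ee_rot: [3.142, -0.0, 1.238]
wrist_force: [0.2, -0.7, 0.0]
width: 0.0005
finger_force: 0.0
time: 11.95
tool_pos: [0.5249, 0.208, 0.1267]
ee_rot: [3.14, -0.001, 1.24]
wrist_force: [-0.5, 0.9, -0.8]
width: 0.0006
finger_force: 0.1
time: 12.45
tool_pos: [0.5397, 0.2518, 0.1174]
ee_rot: [-3.14, 0.001, 1.241]
wrist_force: [0.0, 0.4, -0.6]
width: 0.0004
finger_force: 0.0
```

View pics/c4.png

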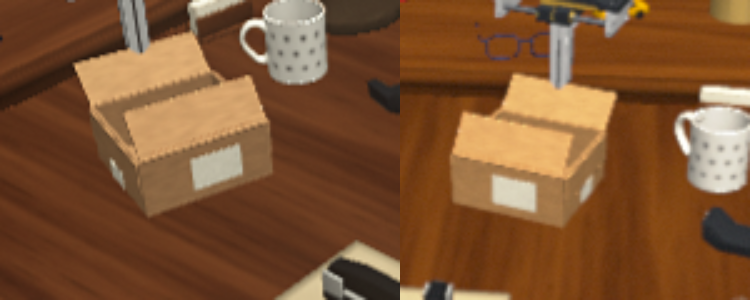

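```bash
python3 - <<'E'
from h import *
S,D=P("scene"),P("side");c=np.array([.506,.1535,.07]);ex=np.array([.9455,-.3256,0]);ey=np.array([.3256,.9455,0])
def show(n,X): d=X-c;print(n,(d@ex*1e3).round(),(d@ey*1e3).round(),(d[2]*1e3).round())
for n,a,b in(("L1",(78,62),(515,75)),("L2",(195,35),(615,92)),("R1",(125,112),(463,115)),("R2",(257,78),(578,140))):
    X,e=tri((S,(110+a[0]/2.5,140+a[1]/2.5)),(D,(210+(b[0]-400)/2.5,100+b[1]/2.5)));show(n,X)
show("tcp",robot.get_obs()["tool_pos"])
E
```

```text
L1 -69.0 112.0 37.0
L2 77.0 110.0 36.0
R1 -73.0 -45.0 46.0
R2 84.0 -44.0 40.0
tcp 0.0 103.0 48.0
```

The left flap is over, at about 2.4 rad and falling (its edge is 38 mm outside the hinge). Now the right flap.

```bash
python3 -m pendant '[[0,0,2,0,0,0,0],[-0.85,-2.4,1,0,0,0,0],[-0.85,-2.4,0,0,0,0,0],[-0.85,-2.4,-1,0,0,0,0],[-0.85,-2.4,-2,0,0,0,0],[0,0,-1.6,0,0,0,0],[-0.3,-1,0,0,0,0,0],[-0.3,-1,0.3,0,0,0,0]]'; python3 -m pendant '[[-0.4,-1.1,0.4,0,0,0,0],[-0.4,-1.1,0.6,0,0,0,0],[-0.4,-1.1,0.6,0,0,0,0],[-0.4,-1.1,0.2,0,0,0,0],[-0.4,-1.1,-0.2,0,0,0,0],[-0.4,-1.1,-0.3,0,0,0,0],[-0.4,-1.1,-0.3,0,0,0,0],[0,0,0,0,0,0,0]]';  python3 -m pendant '[[0,0,1.5,0,0,0,0],[0.5,1.5,3,0,0,0,0],[0.5,1.5,4,0,0,0,0],[0.8,2.3,4,0,0,0,0],[0.8,2.3,2,0,0,0,1],[0.8,2.3,2,0,0,0,1],[0,0,0,0,0,0,1],[0,0,0,0,0,0,1]]'
python3 - <<'E'
from h import *
a=imaging.snapshot("scene")[140:260,110:270,::-1]; b=imaging.snapshot("side")[100:220,210:350,::-1]
o=robot.get_obs();p=P("wrist");w=imaging.snapshot("wrist")[:,:,::-1]
cv2.imwrite("pics/w5.png",w);np.savez("w5",**{k:np.array(v) for k,v in p.items()})
print(o["tool_pos"],o["ee_rot"])
cv2.imwrite("pics/c5.png",np.vstack([np.hstack([cv2.resize(a,(400,300)),cv2.resize(b,(350,300))]),np.hstack([cv2.resize(w[0:290,130:520],(403,300)),np.zeros((300,347,3),np.uint8)])]))
E
```

```text
time: 13.35
tool_pos: [0.4993, 0.1336, 0.1058]
ee_rot: [-3.141, 0.001, 1.239]
wrist_force: [0.1, 0.3, -0.2]
width: 0.0006
finger_force: 0.0
time: 14.15
tool_pos: [0.4708, 0.0562, 0.1149]
ee_rot: [-3.14, 0.001, 1.238]
wrist_force: [-0.3, -0.1, 0.3]
width: 0.0006
finger_force: 0.0
time: 14.95
tool_pos: [0.5059, 0.1566, 0.2804]
ee_rot: [-3.141, 0.001, 1.24]
wrist_force: [-0.1, -0.9, 0.3]
width: 0.029
finger_force: 0.0
[0.50530208 0.15575849 0.27928952] [-3.13915046e+00  1.94744278e-03  1.23883449e+00]
```

View pics/c5.png

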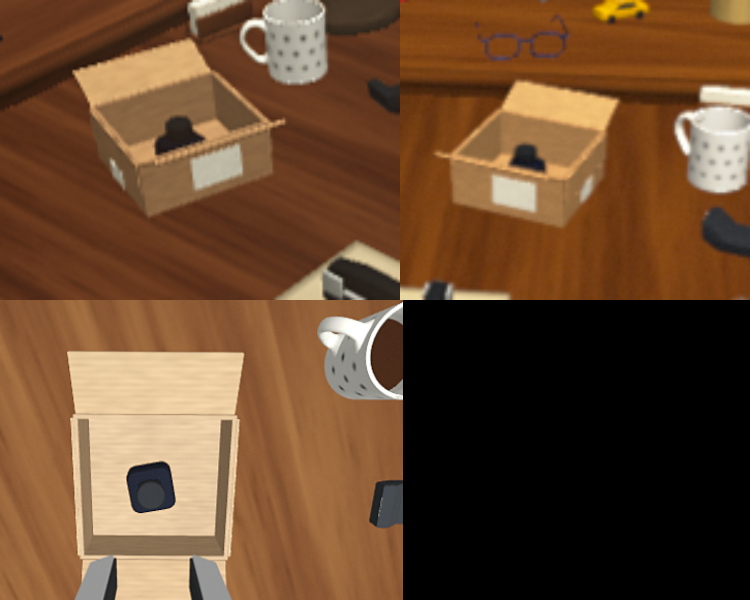

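Both flaps lie well outwards and the bottle stands alone in the carton (wrist full-frame about (276,181)), turned a few degrees. Measuring it now.

```bash
python3 - <<'E'
from h import *
W={k:v for k,v in np.load("w5.npz").items()};S,D=P("scene"),P("side")
w=cv2.imread("pics/w5.png")[:,:,::-1]
C=-W["R"].T@W["t"];print("cam",C)
ex=np.array([.9455,-.3256]);ey=np.array([.3256,.9455]);c=np.array([.506,.1535])
b=blob(w,(0,0,0),(180,255,75),(215,120,345,235));print(cv2.boundingRect(b),cv2.contourArea(b),cv2.minAreaRect(b))
for z in(.004,.034):
    X=np.array([plane(W,q[0],z)[:2] for q in b],np.float32);r=cv2.minAreaRect(X);print(z,r,((np.array(r[0])-c)@ex).round(4),((np.array(r[0])-c)@ey).round(4), cv2.contourArea(X))
# cap: grey disc
f=lambda x,y:(130+x*390/403,(y-300)*290/300)
print("cap",tri((W,f(151,494)),(S,(110+178/2.5,140+124/2.5)),(D,(210+125/2.5,100+150/2.5))))
xs=b[:,0,0];ys=b[:,0,1]
k=cv2.boxPoints(cv2.minAreaRect(b));print(k.round(1))
cv2.imwrite("pics/c6.png",cv2.convertScaleAbs(cv2.resize(w[130:220,215:345,::-1],(780,540),interpolation=cv2.INTER_CUBIC),alpha=2.5))
E
```

```text
cam [0.53299894 0.23438339 0.44677825]
(253, 157, 47, 49) 1790.0 ((275.3783874511719, 180.77027893066406), (45.37411880493164, 42.908138275146484), 80.53767395019531)
0.004 ((0.497425377368927, 0.14536109566688538), (0.056176379323005676, 0.05194637551903725), 81.0391616821289) -0.0055 -0.0105 0.00270206536321127
0.034 ((0.49983566999435425, 0.15139271318912506), (0.052370138466358185, 0.04842687398195267), 81.0389404296875) -0.0051 -0.004 0.002348317645017195
cap (array([0.50076053, 0.1491439 , 0.05947162]), [np.float64(0.0008114088867552668), np.float64(0.0011689253774370223), np.float64(0.0005834110314176806)])
[[250.5 161.9]
 [292.8 154.9]
 [300.3 199.6]
 [257.9 206.7]]
```

View pics/c6.png

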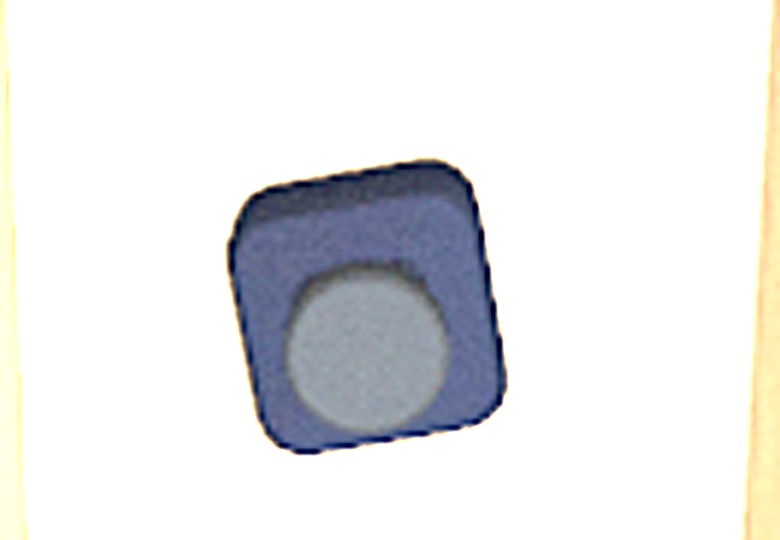

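```bash
python3 - <<'E'
from h import *
W={k:v for k,v in np.load("w5.npz").items()}
print(plane(W,(275.6,187.6),.064),plane(W,(275.6,187.6),.060))
# near-side base vs top: bottom far edge on floor (z=.004), near edge at shoulder (z=.034)
a=plane(W,(215+355/6-.4,130+165/6-.4),.004);b=plane(W,(215+385/6-.4,130+445/6-.4),.034);print(a,b,(a+b)/2,np.linalg.norm((a-b)[:2]))
o=robot.get_obs();print(o["tool_pos"],o["ee_rot"])
E
```

```text
[0.50006571 0.15087161 0.064     ] [0.49972156 0.14999892 0.06      ]
[0.50507871 0.17377577 0.004     ] [0.49466683 0.12505931 0.034     ] [0.49987277 0.14941754 0.019     ] 0.049816669819250266
[0.50525375 0.15563768 0.27928191] [-3.13908073e+00  1.89740280e-03  1.23843214e+00]
```

```bash
python3 -m pendant '[[-0.3,-0.3,-2,0,0,5,0.82],[-0.2,-0.3,-3,0,0,5,0.82],[0,0,-4,0,0,0,0.82],[0,0,-3,0,0,0,0.82],[0,0,0,0,0,0,0.82],[0,0,0,0,0,0,0.82]]'; python3 -m pendant '[[0,0,-3,0,0,0,0.82],[0,0,-3,0,0,0,0.82],[0,0,-2.5,0,0,0,0.82],[0,0,-2,0,0,0,0.82],[0,0,-1.5,0,0,0,0.82],[0,0,-1,0,0,0,0.82],[0,0,-0.6,0,0,0,0.82],[0,0,0,0,0,0,0.82]]';  python3 -m pendant '[[0,0,0,0,0,0,0],[0,0,0,0,0,0,0],[0,0,0,0,0,0,0],[0,0,0,0,0,0,0],[0,0,0,0,0,0,0],[0,0,0,0,0,0,0]]'
```

```text
time: 15.7
tool_pos: [0.5005, 0.1499, 0.1606]
ee_rot: [-3.14, 0.001, 1.413]
wrist_force: [-0.2, -0.8, -0.0]
width: 0.0769
finger_force: 0.0
time: 16.5
tool_pos: [0.5016, 0.1506, 0.0256]
ee_rot: [3.141, -0.0, 1.414]
wrist_force: [-0.3, 0.4, -0.3]
width: 0.0767
finger_force: 0.0
time: 17.1
tool_pos: [0.5012, 0.1506, 0.0256]
ee_rot: [3.141, -0.0, 1.414]
wrist_force: [-0.8, 0.7, 3.6]
width: 0.0487
finger_force: 29.9
```

```bash
python3 -m pendant '[[0,0,0.5,0,0,0,0],[0,0,1.5,0,0,0,0],[0,0,2.5,0,0,0,0],[0,0,3,0,0,0,0],[0,0,3,0,0,0,0],[0,0,2.5,0,0,0,0],[0.4,-1.5,1,0,0,0,0],[0.8,-3,0,0,0,0,0]]'; python3 -m pendant '[[0.9,-3.5,0,0,0,0,0],[0.9,-3.5,0,0,0,0,0],[0.9,-3.5,0,0,0,0,0],[0.9,-3.5,0,0,0,0,0],[0.9,-3.5,0,0,0,0,0],[0.9,-3.5,0,0,0,0,0],[0.9,-3.5,0,0,0,0,0],[0.9,-3.5,0,0,0,0,0]]';  python3 -m pendant '[[0.9,-3.5,0,0,0,0,0],[0.9,-3.0,0,0,0,0,0],[0.6,-2,-1,0,0,0,0],[0.4,-1.3,-2,0,0,0,0],[0,0,-3,0,0,0,0],[0,0,-3,0,0,0,0],[0,0,-2,0,0,0,0],[0,0,0,0,0,0,0]]'
python3 - <<'E'
from h import *
a=imaging.snapshot("scene")[140:320,110:370,::-1]; b=imaging.snapshot("side")[100:330,180:370,::-1]
print(robot.get_obs()["tool_pos"])
cv2.imwrite("pics/c7.png",np.hstack([cv2.resize(a,(433,300)),cv2.resize(b,(248,300))]))
E
```

```text
time: 17.9
tool_pos: [0.514, 0.1058, 0.1669]
ee_rot: [3.138, -0.001, 1.417]
wrist_force: [0.7, -0.6, -1.6]
width: 0.0488
finger_force: 29.9
time: 18.7
tool_pos: [0.5842, -0.177, 0.1633]
ee_rot: [-3.139, -0.0, 1.413]
wrist_force: [0.4, 0.8, -0.1]
width: 0.0487
finger_force: 29.9
time: 19.5
tool_pos: [0.609, -0.2719, 0.0486]
ee_rot: [-3.131, -0.003, 1.413]
wrist_force: [-0.3, 0.8, -1.3]
width: 0.0487
finger_force: 29.9
[ 0.61212463 -0.27298863  0.05393369]
```

View pics/c7.png

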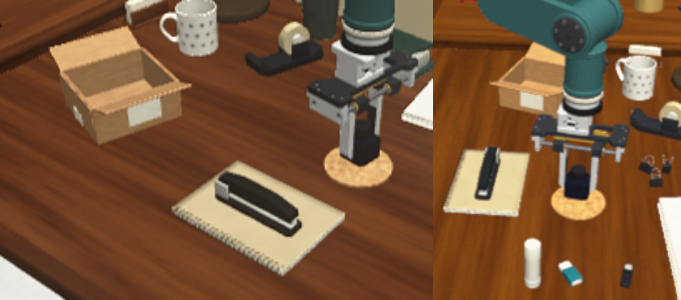

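The bottle is upright over the coaster and the flaps are still open. Lowering it gently.

```bash
python3 -m pendant '[[0,0,-0.8,0,0,0,0],[0,0,-0.7,0,0,0,0],[0,0,-0.5,0,0,0,0],[0,0,-0.2,0,0,0,0],[0,0,0,0,0,0,0],[0,0,0,0,0,0,0]]'; python3 -m pendant '[[0,0,-0.15,0,0,0,0],[0,0,0,0,0,0,0],[0,0,0,0,0,0,0]]'; python3 -m pendant '[[0,0,-0.1,0,0,0,0],[0,0,0,0,0,0,0],[0,0,0,0,0,0,0]]'
```

```text
time: 20.2
tool_pos: [0.6132, -0.2724, 0.0332]
ee_rot: [3.141, 0.0, 1.414]
wrist_force: [0.4, -0.3, -1.4]
width: 0.0487
finger_force: 29.9
time: 20.5
tool_pos: [0.6131, -0.2725, 0.0316]
ee_rot: [3.141, 0.0, 1.414]
wrist_force: [-0.3, -0.7, -1.3]
width: 0.0494
finger_force: 29.9
time: 20.8
tool_pos: [0.613, -0.2724, 0.0305]
ee_rot: [-3.142, -0.0, 1.414]
wrist_force: [0.8, -0.7, -0.5]
width: 0.049
finger_force: 29.9
```

```bash
python3 -m pendant '[[0,0,-0.1,0,0,0,0],[0,0,0,0,0,0,0],[0,0,0,0,0,0,0]]'; python3 -m pendant '[[0,0,-0.1,0,0,0,0],[0,0,0,0,0,0,0],[0,0,0,0,0,0,0]]'; python3 -m pendant '[[0,0,-0.1,0,0,0,0],[0,0,0,0,0,0,0],[0,0,0,0,0,0,0]]'
```

```text
time: 21.1
tool_pos: [0.613, -0.2724, 0.0294]
ee_rot: [-3.142, -0.0, 1.414]
wrist_force: [0.2, 0.1, -1.0]
width: 0.0488
finger_force: 29.9
time: 21.4
tool_pos: [0.613, -0.2724, 0.0285]
ee_rot: [3.142, -0.0, 1.414]
wrist_force: [0.3, 0.8, -1.1]
width: 0.0491
finger_force: 29.9
time: 21.7
tool_pos: [0.6131, -0.2725, 0.0276]
ee_rot: [3.141, 0.0, 1.414]
wrist_force: [1.0, -0.1, -0.5]
width: 0.0492
finger_force: 29.9
```

```bash
python3 -m pendant '[[0,0,-0.1,0,0,0,0],[0,0,0,0,0,0,0],[0,0,0,0,0,0,0]]'; python3 -m pendant '[[0,0,-0.05,0,0,0,0],[0,0,0,0,0,0,0],[0,0,0,0,0,0,0]]'
```

```text
time: 22.0
tool_pos: [0.6132, -0.2725, 0.0276]
ee_rot: [3.141, 0.0, 1.414]
wrist_force: [-2.2, 1.2, 4.4]
width: 0.0488
finger_force: 30.0
time: 22.3
tool_pos: [0.6132, -0.2725, 0.0276]
ee_rot: [3.141, 0.0, 1.414]
wrist_force: [-2.4, 1.1, 6.1]
width: 0.0488
finger_force: 30.0
```

Contact came at exactly the expected height. Releasing, rising and checking.

```bash
python3 -m pendant '[[0,0,0.1,0,0,0,0.8],[0,0,0,0,0,0,0.8],[0,0,0,0,0,0,0.8],[0,0,0,0,0,0,0.8],[0,0,0,0,0,0,0.8]]'; python3 -m pendant '[[0,0,1,0,0,0,0.8],[0,0,2,0,0,0,0.8],[0,0,4,0,0,0,0.8],[0,0,4,0,0,0,0.8],[0,0,4,0,0,0,0.8],[-1,0,4,0,0,0,0.8],[-2,0,4,0,0,0,0.8],[0,0,0,0,0,0,0.8]]'
python3 - <<'E'
from h import *
a=imaging.snapshot("scene")[140:320,110:430,::-1]; b=imaging.snapshot("side")[100:330,180:370,::-1]
cv2.imwrite("pics/c8.png",np.hstack([cv2.resize(a,(533,300)),cv2.resize(b,(248,300))]))
E
```

```text
time: 22.8
tool_pos: [0.6129, -0.2724, 0.0265]
ee_rot: [-3.141, -0.0, 1.414]
wrist_force: [-0.6, -0.2, -0.6]
width: 0.0754
finger_force: 0.0
time: 23.6
tool_pos: [0.5838, -0.2739, 0.2675]
ee_rot: [3.127, 0.006, 1.413]
wrist_force: [0.9, -0.2, 1.5]
width: 0.0754
finger_force: 0.0
```

View pics/c8.png

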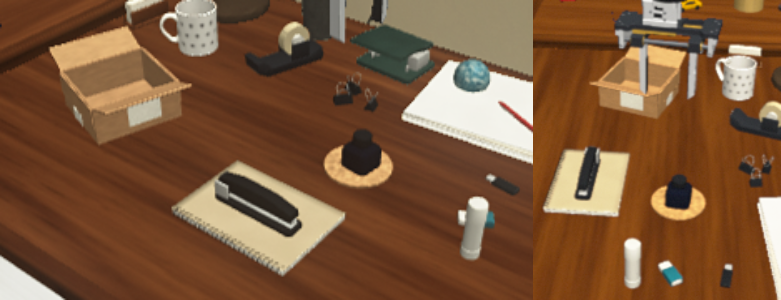

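The bottle stands upright in the middle of the coaster, the stapler is flat on the notebook, both flaps are open, and the mug, glue stick and eraser look undisturbed.

```bash
python3 -c "
from bench import robot
print(robot.close_job())"
```

```text
the job is handed in; nothing more can be done
None
```

The job is done and handed in at about 24 s: the stapler is flat on the notebook, both carton flaps are folded back, the ink bottle is upright on the coaster, and the mug, glue stick and eraser were not touched.

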